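# Get the sample pot out from behind the bottles and onto the balance

### The arm

A 6-joint arm with a two-finger parallel gripper is mounted at the origin on the work surface. World frame = base frame: x ahead of the robot, y to its left, z up, the work surface at z = 0. Lengths are in mm, angles in rad, forces in N, time in s.
With the tool pointing down it reaches from about 350 to 775 mm from the base axis. Payload 7.3 kg.
Tool frame: the origin (TCP) lies on the centre line of the jaws, within the pads' length; the fingertips stand 22 mm ahead of it and the grasp point (between the pads) lies 3 mm ahead of it; z points along the fingers, y is the direction in which the jaws open and shut (so a half turn about z gives the same grasp; the last joint's range is limited). The gripper opens to 92 mm and grips with 3 to 60 N. Pads are 19 mm wide; open, the fingers measure 130 mm over their backs; the gripper's body (75 mm by 190 mm) begins 47 mm behind the grasp point.
Start: joints at [1.192, 0.342, 1.524, -0, 1.275, -0.146], TCP at [121.103, 510.861, 224.841] pointing down, gripper open.
Joint ranges: [-2.53, 2.53], [-0.77, 2.02], [0.04, 2.7], [-1, 4.14], [0.28, 2.66], [-3.11, 3.11]. Speed limits (rad/s): [2.57, 2.57, 3.14, 3.14, 3.14, 3.14].

### API

Orientations are given as [roll, pitch, yaw] about the fixed x, y, z axes, in that order (R = Rz(yaw) Ry(pitch) Rx(roll)).
In Python, from plant import get_obs, capture, bot, spot_in gives the robot as it stands.
- The arm moves only by the shell command python3 -m handwheel 'ROWS' [OPENING]. ROWS is JSON, a list of rows, each a list of 2 entries, a list of its own where there are three numbers: the shift along the world's x, y, z in mm, then the turn, a rotation vector about the world's x, y, z in rad. In form: [[[x, y, z], [wx, wy, wz]], ...]. A call has 1 to 12 rows; each row shifts and turns the commanded pose from where the row before left it; what a row does not reach is not made up. A row lasts 1/8 s, in which the tool goes at most 62.5 mm and 10.7 degrees, less where a joint would pass 70% of its speed; a pose out of reach is approached as far as the arm can. A call is refused whole if a number of a shift passes 62.5 or a number of a turn 0.188, either way. A call with a gripper value outside its range is refused whole. OPENING is the closure, from 0 (fully open) to 1 (shut), set as the call begins (- or left out, the last holds). The fingers move at their own pace and stop on an object; the grip force is fixed at half the most. Time passes only in rows, so rows that do not move let the fingers close. It gives the time, the measured TCP pose, the force and the opening at its end, in the units of the state.
- get_obs(): the state, without advancing time (a new reading comes with each control period).
- capture(name): name is "side" or "top" or "wrist"; returns a dict with "img" (384x512x3 uint8, red, green, blue), "fx", "fy", "cx", "cy" (pixels), "cam_to_world" (4x4, takes a point from camera to world coordinates). Camera axes: x right, y up, looking along -z (the intrinsics and any distortion apply to the point x, -y, -z); pixel columns grow to the right and rows downward; lengths in mm; the calibration is good to about 2 mm. A picture is of the moment at which its call begins. There is no depth.
- bot.close_job(): hands the job in, once; it reports no verdict.
Trained networks look in the newest picture that a camera, given by its name, has taken for a name from the list of things; names that differ only in an ending like _2 or _b are one class to them, and where a whole thing is asked for, a point or a joint stands for the part that bears it (a point fixed in the world has none). Each returns a list of dicts, best first, with "score" (0 to 1); they miss things now and then, are a little off and sometimes report something else, mostly with a low value. They report only what shows in the picture. A call takes as long as a camera call.
- spot_in(thing, camera): "xyz" ([x, y, z] in mm, in the coordinates of the camera as it stood for that picture, good to about 4 mm: the middle of the surface that is visible of it).
The state is a dict: "time": time; "joint_positions": joint angles; "dq": joint speeds; "tau": joint torques, N m; "tool_pos": TCP position; "tcp_rot": TCP orientation; "contact_force": force on the tool from outside, world axes, zero at the start; "moment": the same for the moment, N m; "grip_width": finger opening in mm.
Only numpy, scipy, OpenCV 4.12 (cv2) and the standard library are available. Lean on these libraries where they do the work, as an engineer would, in place of code of your own. Each camera call takes 0.05 s, during which the arm holds its last target. There are 200 camera calls.

### The job

The small sample pot is boxed in by three tall bottles in the divided caddy. Stand all three bottles on the steel tray first, then take the pot out and set it in the middle of the balance pan, and after that put each bottle back in the caddy cell it came from. Keep the bottles and the pot upright, and leave the tape roll and the little jar in their cells.

Things in the scene. Friction and masses are not known exactly. Their poses are not given: they have to be found in the camera images.
- caddy: Grey divided caddy, fixed, 153 (x) by 204 mm (y), floor 4, walls 30 mm high. Origin: centre of underside; -x (front) faces roughly the robot. Bottle cells 72 by 72 mm inside, centred at (x, y) = (37.5, 63), (37.5, -63), (-37.5, 0) mm, each with one bottle within 3 mm of centre; pot cell 48 by 48 at (25.5, 0), solid rim-high block behind it; corner cells 72 by 60 at (-37.5, 69), (-37.5, -69).
- screw_bottle: Round white plastic bottle with paper label and plain ribbed grey screw cap, about 0.24 kg. Body 56 mm in diameter, straight up to 112 mm, then a shoulder; cap 35 mm in diameter from 120 to 138 mm (full height). Origin: centre of its underside; z up. Starts in one of the bottle cells (which one varies), its underside 4 mm over the bench.
- pump_bottle: Round white plastic pump dispenser with paper label, about 0.26 kg. Body 56 mm in diameter, straight up to 114 mm, then a shoulder, a 25 mm collar from 120 to 131 mm and a pump head up to 146 mm (full height); its short nozzle points along +x, 26 mm from the axis, so within the body's outline. Origin: centre of its underside; z up. Starts in one of the bottle cells, any yaw.
- square_bottle: Square white plastic bottle with wide ribbed grey screw cap, about 0.27 kg. Body 54 by 54 mm (faces across its x and y), straight up to 104 mm; cap 39 mm in diameter from 110 to 128 mm (full height). Origin: centre of its underside; z up. Starts in one of the bottle cells, faces within 6 degrees of the cell walls; it goes back so too, since its diagonal does not fit the cell.
- pot: Small white lidded sample pot, about 60 g. Body tapering from 37 mm in diameter at the foot to 40 mm; ribbed screw lid 42 mm in diameter from 46 to 60 mm (full height). Origin: centre of its underside; z up. Starts in the caddy's pot cell, its underside 4 mm over the bench, so its lid stands 20 to 34 mm clear of the caddy's rim.
- tray: Shallow bright steel instrument tray, fixed to the bench, 280 mm (its x) by 135 mm (its y), wall 14 mm high, 2 mm thick, with a narrow rim; inner floor 276 by 131 mm, 2 mm over the bench. Empty at the start: the side area, with room for three bottles in a row along its x. Origin: centre of its underside; z up.
- balance: White bench balance, fixed. Origin: on the bench exactly under the centre of its round steel pan; z up. Pan 112 mm in diameter, flat, its top 58 mm over the bench. Housing 185 by 155 mm, from x = -122 to +62 mm, up to 47 mm high, display and keys on its -x side, which faces roughly the robot.
- tape_roll: Roll of white paper tape lying flat, 46 mm in diameter, 25 mm high, in a front corner cell of the caddy; to be left there. Origin: centre of its underside.
- small_jar: Squat amber glass jar with black lid, 39 mm in diameter, 34 mm high, in a front corner cell of the caddy; to be left there. Origin: centre of its underside.

How it is judged (in metres and radians):
On the way, in this order (a step that is already met when the one before it is completed fails the run):
1. all three bottles stand on the steel tray, released, while the pot is still in its cell (x of screw_bottle in the frame of tray between -0.125 and 0.125 m and y of screw_bottle in the frame of tray between -0.055 and 0.055 m and z of screw_bottle in the frame of tray between -0.004 and 0.012 m and angle between each of screw_bottle, pump_bottle, square_bottle's own z axis and vertical below 0.12 rad and linear speed of each of screw_bottle, pump_bottle, square_bottle below 0.03 m/s and contact force between the fingers and screw_bottle below 0.3 N and x of pump_bottle in the frame of tray between -0.125 and 0.125 m and y of pump_bottle in the frame of tray between -0.055 and 0.055 m and z of pump_bottle in the frame of tray between -0.004 and 0.012 m and contact force between the fingers and pump_bottle below 0.3 N and x of square_bottle in the frame of tray between -0.125 and 0.125 m and y of square_bottle in the frame of tray between -0.055 and 0.055 m and z of square_bottle in the frame of tray between -0.004 and 0.012 m and contact force between the fingers and square_bottle below 0.3 N and distance of pot from where it was at the start of the episode below 0.02 m), for 0.2 s.
2. the pot stands in the middle of the balance pan, released, with the bottles still on the tray (horizontal distance between pot and balance below 0.015 m and z of pot in the frame of balance between 0.053 and 0.063 m and angle between each of pot, screw_bottle, pump_bottle, square_bottle's own z axis and vertical below 0.12 rad and linear speed of each of pot, screw_bottle, pump_bottle, square_bottle below 0.03 m/s and contact force between the fingers and pot below 0.3 N and x of screw_bottle in the frame of tray between -0.125 and 0.125 m and y of screw_bottle in the frame of tray between -0.055 and 0.055 m and z of screw_bottle in the frame of tray between -0.004 and 0.012 m and contact force between the fingers and screw_bottle below 0.3 N and x of pump_bottle in the frame of tray between -0.125 and 0.125 m and y of pump_bottle in the frame of tray between -0.055 and 0.055 m and z of pump_bottle in the frame of tray between -0.004 and 0.012 m and contact force between the fingers and pump_bottle below 0.3 N and x of square_bottle in the frame of tray between -0.125 and 0.125 m and y of square_bottle in the frame of tray between -0.055 and 0.055 m and z of square_bottle in the frame of tray between -0.004 and 0.012 m and contact force between the fingers and square_bottle below 0.3 N), for 0.2 s.
At the end, for the whole second after the job is handed in: The pot stands upright and released on the balance pan, within 15 mm of its centre; each bottle stands upright and released in the caddy within 15 mm of where it started; the tape roll and the little jar are within 25 mm of where they started (horizontal distance between pot and balance below 0.015 m and z of pot in the frame of balance between 0.053 and 0.063 m and angle between each of pot, screw_bottle, pump_bottle, square_bottle's own z axis and vertical below 0.12 rad and linear speed of each of pot, screw_bottle, pump_bottle, square_bottle below 0.03 m/s and contact force between the fingers and pot below 0.3 N and distance of each of screw_bottle, pump_bottle, square_bottle from where it was at the start of the episode below 0.015 m and contact force between the fingers and screw_bottle below 0.3 N and contact force between the fingers and pump_bottle below 0.3 N and contact force between the fingers and square_bottle below 0.3 N and distance of each of tape_roll, small_jar from where it was at the start of the episode below 0.025 m); the robot touches nothing.
It fails at once if a bottle or the pot is tipped by more than 30 degrees (angle between any of screw_bottle, pump_bottle, square_bottle, pot's own z axis and vertical above 0.52 rad).
It fails at once if the tape roll or the little jar is taken out of its cell or thrown about (distance of any of tape_roll, small_jar from where it was at the start of the episode above 0.04 m).
It also fails if it takes over 134 s, if anything falls off the work surface, if the arm or the gripper's body presses on something with over 40 N, if the wrist force passes 120 N, or if a joint passes its speed limit or range.

## Working session

There is one attempt and no reset: what is moved stays moved. The work goes in short steps, Python scripts to look and compute and a shell command to move; the robot and the scene stay as the last step left them, time stands still between calls to the robot, and variables do not carry over. Pictures are saved under pics/ and viewed, about 12 in all and at most 16, crops included, and the job is handed in when it is done.

```bash
ls; mkdir -p pics
cat > h.py <<'E'
import numpy as np, cv2
from plant import get_obs, capture, bot, spot_in
def w(cam,c): 
    T=np.array(cam["cam_to_world"]); return (T@np.append(c,1))[:3]
def proj(cam,p):
    T=np.linalg.inv(np.array(cam["cam_to_world"])); c=T@np.append(p,1)
    return np.array([cam["cx"]+cam["fx"]*c[0]/-c[2], cam["cy"]-cam["fy"]*c[1]/-c[2]])
def ray(cam,u,v,z):
    T=np.array(cam["cam_to_world"]); d=T[:3,:3]@np.array([(u-cam["cx"])/cam["fx"],-(v-cam["cy"])/cam["fy"],-1]); o=T[:3,3]
    return o+d*(z-o[2])/d[2]
def save(cam,n): cv2.imwrite("pics/"+n+".png",cam["img"][...,::-1])
E
python3 - <<'E'
from h import *
print(get_obs())
for n in ["top","side"]:
    c=capture(n); save(c,n+"0"); print(n,c["fx"],c["cx"],c["cy"],[k for k in c],np.round(c["cam_to_world"],3).tolist())
    for t in ["caddy","screw_bottle","pump_bottle","square_bottle","pot","tray","balance","tape_roll","small_jar"]:
        for r in spot_in(t,n)[:2]:
            p=w(c,r["xyz"]); print(t,round(r["score"],2),p.round(1),proj(c,p).round())
E
```

```text
pics
{'time': 0.0, 'joint_positions': array([ 1.19201372e+00,  3.42707439e-01,  1.52504231e+00, -8.27855164e-06,
        1.27539081e+00, -1.46061914e-01]), 'dq': array([ 0.00030159,  0.00134919,  0.0001405 ,  0.00027094, -0.00073422,
       -0.00012361]), 'tau': array([ 2.37652013e-03, -4.31236947e+01, -2.44220996e+01,  7.18819303e-02,
        5.60354919e-02, -1.42009303e-04]), 'tool_pos': array([120.93388323, 510.4496923 , 224.14407189]), 'tcp_rot': array([-3.14006008e+00, -2.17454875e-04,  2.90887421e+00]), 'contact_force': array([-0.17789118,  0.07174207,  0.60208844]), 'moment': array([ 0.01236546,  0.02682737, -0.06070977]), 'grip_width': 91.73292576114271}
top 468.3640475891447 256.32348730711675 184.3681780249552 ['img', 'fx', 'fy', 'cx', 'cy', 'cam_to_world'] [[0.019, 0.994, -0.111, 394.149], [-1.0, 0.018, -0.007, -16.831], [-0.005, 0.111, 0.994, 1146.144], [0.0, 0.0, 0.0, 1.0]]
caddy 0.93 [573.6  -7.5   1.6] [256. 164.]
screw_bottle 0.87 [604.5 -56.9 119.1] [279. 142.]
screw_bottle 0.47 [545.4  10.1 121.3] [248. 168.]
pump_bottle 0.79 [543.6  15.4 120.1] [245. 168.]
pump_bot
[... 536 characters left out ...]
', 'cx', 'cy', 'cam_to_world'] [[0.8, 0.37, -0.472, 12.327], [-0.599, 0.511, -0.616, -632.194], [0.014, 0.776, 0.631, 673.669], [0.0, 0.0, 0.0, 1.0]]
caddy 0.88 [550.5 -40.8  16.1] [282. 196.]
screw_bottle 0.71 [592.7 -73.2  87.9] [305. 174.]
pump_bottle 0.57 [537.3   4.9  90.2] [268. 166.]
pump_bottle 0.25 [468.6 262.9  48.3] [194. 144.]
square_bottle 0.88 [629.2  43.7  99.9] [286. 145.]
pot 0.78 [605.7  -1.7  57.3] [289. 169.]
pot 0.7 [ 502.1 -319.7    8.5] [348. 276.]
tray 0.56 [ 502.1 -320.6    8.1] [348. 276.]
tray 0.44 [470.7 262.4  49.7] [195. 144.]
balance 0.88 [469.5 260.   50.9] [195. 144.]
tape_roll 0.5 [547.4  90.1  29.1] [251. 169.]
small_jar 0.53 [537.4 -58.   40.7] [283. 194.]
```

Run:
```python
import cv2
a=cv2.imread("pics/top0.png")
cv2.imwrite("pics/t1.png",cv2.resize(a[90:270,80:448],None,fx=2.15,fy=2.15,interpolation=cv2.INTER_CUBIC))
```

```text
(no output)
```

View pics/t1.png

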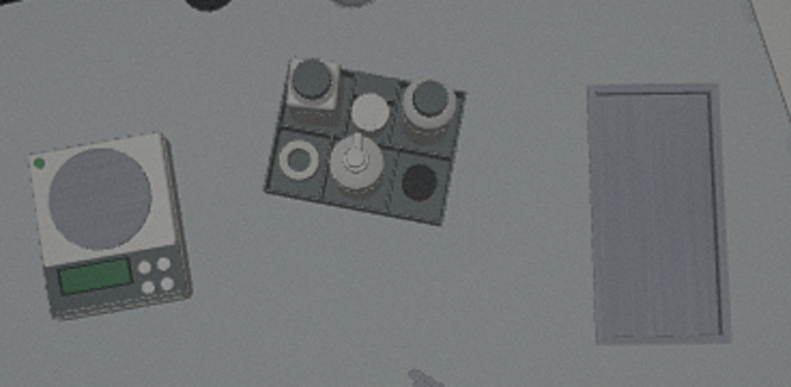

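View pics/side0.png

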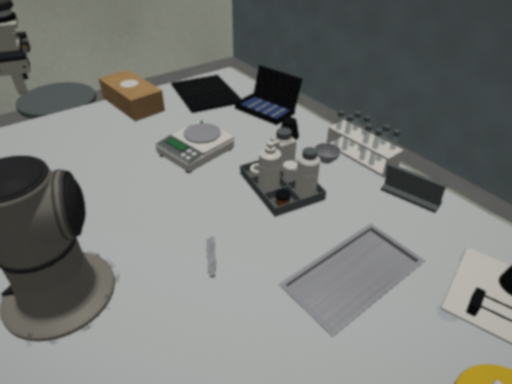

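The top view shows the square bottle at the back left of the caddy, the screw bottle at the back right and the pump at the front. Crop pixels: square cap (313,79), screw cap (431,99), pump head (356,159), pot lid (371,112), pan (100,199). The tape is front left and the jar front right. The tray is on the right, with rim corners at (588,85), (719,84), (731,343) and (597,343).

Run:
```python
from h import *
from scipy.optimize import least_squares
c=capture("top")
f=lambda x,y,z: ray(c,80+x/2.15,90+y/2.15,z)[:2]
for n,x,y,z in [("sq",313,79,132),("screw",431,99,142),("pump",356,159,150),("pot",371,112,64),("pan",100,199,58)]: print(n,f(x,y,z).round(1))
def fit(L,W):
    def r(p):
        s,k=np.sin(p[2]),np.cos(p[2]); return np.concatenate([p[:2]+[k*a-s*b,s*a+k*b]-q for a,b,q in zip(L[0],L[1],W)])
    s=least_squares(r,[W.mean(0)[0],W.mean(0)[1],-.1]); return s.x.round(3),s.fun.round(1)
W=np.array([f(466,92,30),f(442,225,30),f(264,193,30),f(291,57,30)])
ca,res=fit(([76.5,-76.5,-76.5,76.5],[-102,-102,102,102]),W);print("caddy",ca,res)
W=np.array([f(588,85,14),f(719,84,14),f(731,343,14),f(597,343,14)])
print("tray",W.round(0).tolist(),fit(([140,140,-140,-140],[68,-68,-68,68]),W))
s,k=np.sin(ca[2]),np.cos(ca[2])
for n,a,b in [("sq",37.5,63),("screw",37.5,-63),("pump",-37.5,0),("pot",25.5,0)]: print(n,(ca[:2]+[k*a-s*b,s*a+k*b]).round(1))
c=capture("wrist"); save(c,"w0"); print(np.round(c["cam_to_world"],2).tolist(),c["fx"])
```

```text
sq [634.2  61.1]
screw [613.2 -60. ]
pump [549.1  14.5]
pot [614.6   1.9]
pan [514.2 295.3]
caddy [ 5.88107e+02  7.88300e+00 -1.69000e-01] [-0.1 -1.3  0.3 -0.8  2.4  1.1 -2.6  1. ]
tray [[661.0, -245.0], [665.0, -395.0], [371.0, -403.0], [368.0, -254.0]] (array([ 5.16103e+02, -3.24072e+02,  2.70000e-02]), array([-6.5, -7.2, -6.6,  6.5,  7. ,  6.8,  6.2, -6.1]))
sq [635.7  63.7]
screw [614.5 -60.5]
pump [551.1  14.2]
pot [613.2   3.6]
[[0.23, -0.93, -0.29, 42.91], [0.97, 0.22, 0.07, 529.8], [0.0, -0.3, 0.95, 384.7], [0.0, 0.0, 0.0, 1.0]] 316.12933664978493
```

```bash
python3 -m handwheel '[[[20,-25,5],[0,0,0.006]],[[36,-45,3],[0,0,0.006]],[[36,-45,3],[0,0,0.006]],[[36,-45,3],[0,0,0.006]],[[36,-45,3],[0,0,0.006]],[[36,-45,3],[0,0,0.006]],[[36,-45,3],[0,0,0.006]],[[36,-45,3],[0,0,0.006]],[[36,-45,3],[0,0,0.006]],[[36,-45,3],[0,0,0.006]],[[36,-45,3],[0,0,0.004]],[[19,-21,0],[0,0,0]]]' && python3 -m handwheel '[[[0,0,0],[0,0,0]],[[0,0,0],[0,0,0]]]'
python3 - <<'E'
from h import *
c=capture("wrist"); save(c,"w1"); print(np.round(c["cam_to_world"],3).tolist())
for t in ["caddy","screw_bottle","pump_bottle","square_bottle","pot"]:
    for r in spot_in(t,"wrist")[:1]:
        p=w(c,r["xyz"]); print(t,round(r["score"],2),p.round(1),proj(c,p).round())
for n,q in [("pump",(549.6,14.4,150)),("sq",(634.2,62,132)),("screw",(613.5,-60,142)),("pot",(614.5,2.5,64))]: print(n,proj(c,q).round())
E
```

```text
time: 2.6
tool_pos: [521.6, 12.3, 259.8]
tcp_rot: [-3.141, 0.001, 2.97]
contact_force: [-0.4, 0.5, 0.5]
grip_width: 91.9
time: 2.85
tool_pos: [519.5, 15.5, 259.7]
tcp_rot: [3.141, -0.001, 2.973]
contact_force: [0.3, 0.2, -0.5]
grip_width: 91.9
[[0.167, -0.941, -0.293, 440.387], [0.986, 0.16, 0.049, 29.228], [0.001, -0.297, 0.955, 419.61], [0.0, 0.0, 0.0, 1.0]]
caddy 0.98 [561.2   1.2   5.3] [250. 181.]
screw_bottle 0.81 [600.1 -49.9 103.9] [210. 247.]
pump_bottle 0.91 [539.4  17.9 123.2] [261. 191.]
square_bottle 0.68 [613.1  61.3 105.2] [310. 242.]
pot 0.67 [620.6  -1.   63.7] [256. 240.]
pump [260. 212.]
sq [318. 272.]
screw [197. 278.]
pot [258. 235.]
```

View pics/w1.png

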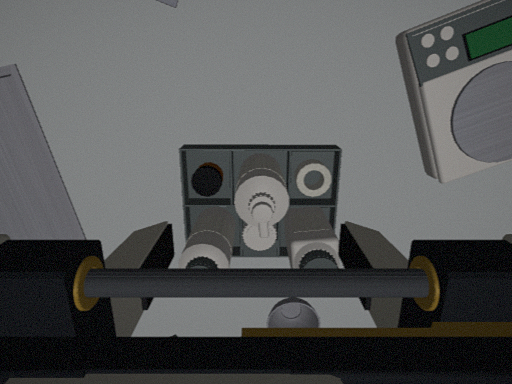

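The caddy is aligned with the image and the jaws. The pump head is at about (262,206), in line with the prediction. Next I grasp the pump bottle.

```bash
python3 -m handwheel '[[[15,0,-10],[0,0,0]],[[15,-1,-35],[0,0,0]],[[0,0,-45],[0,0,0]],[[0,0,-40],[0,0,0]],[[0,0,-20],[0,0,0]],[[0,0,0],[0,0,0]]]' && python3 -m handwheel '[[[0,0,0],[0,0,0]],[[0,0,0],[0,0,0]],[[0,0,0],[0,0,0]],[[0,0,0],[0,0,0]]]' 1
```

```text
time: 3.9
tool_pos: [549.4, 14.1, 107.6]
tcp_rot: [-3.141, -0.004, 2.973]
contact_force: [0.0, 1.1, -0.2]
grip_width: 91.7
time: 4.4
tool_pos: [550.3, 13.9, 110.4]
tcp_rot: [3.141, 0.001, 2.973]
contact_force: [0.2, 0.3, -0.1]
grip_width: 56.5
```

```bash
python3 -m handwheel '[[[0,0,8],[0,0,0]],[[0,0,20],[0,0,0]],[[0,0,27],[0,0,0]],[[-5,-15,15],[0,0,0]],[[-10,-30,0],[0,0,0]],[[-15,-42,0],[0,0,0]],[[-15,-42,0],[0,0,0]],[[-15,-42,0],[0,0,0]],[[-15,-42,0],[0,0,0]],[[-15,-42,0],[0,0,0]],[[-14,-40,0],[0,0,0]],[[-10,-30,0],[0,0,0]]]' && python3 -m handwheel '[[[-5,-15,0],[0,0,0]],[[0,0,-10],[0,0,0]],[[0,0,-20],[0,0,0]],[[0,0,-20],[0,0,0]],[[0,0,-14],[0,0,0]],[[0,0,-6],[0,0,0]],[[0,0,0],[0,0,0]],[[0,0,0],[0,0,0]]]'
python3 - <<'E'
from h import *
c=capture("side"); cv2.imwrite("pics/s1.png",cv2.resize(c["img"][130:370,180:460,::-1],None,fx=2,fy=2))
E
```

```text
time: 5.9
tool_pos: [434.2, -313.3, 179.6]
tcp_rot: [3.141, -0.001, 2.971]
contact_force: [0.2, 0.1, -2.3]
grip_width: 54.5
time: 6.9
tool_pos: [431.5, -326.4, 110.5]
tcp_rot: [-3.141, 0.001, 2.973]
contact_force: [0.6, -0.2, -2.8]
grip_width: 54.3
```

View pics/s1.png

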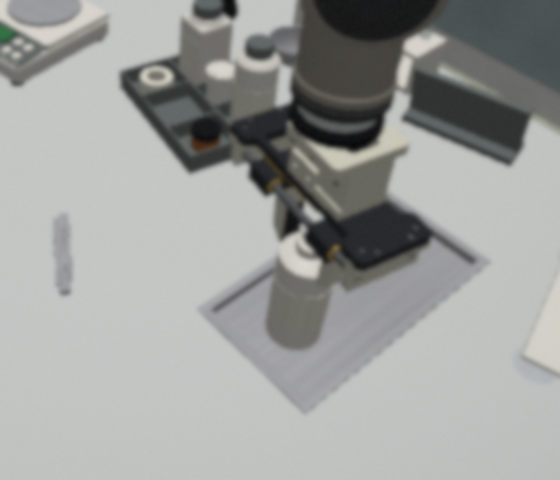

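The pump bottle hangs upright over the near end of the tray, with its base at about crop (297,330). I'll compare that with the projection of the TCP axis.

```bash
python3 - <<'E'
from h import *
c=capture("side")
for z in (2,40,114,146): print(z,((proj(c,(431.5,-326.4,z))-[180,130])*2).round())
E
python3 -m handwheel '[[[0,0,-2],[0,0,0]],[[0,0,0],[0,0,0]]]'
```

```text
2 [292. 332.]
40 [297. 308.]
114 [307. 258.]
146 [312. 234.]
time: 7.25
tool_pos: [431.4, -326.4, 108.3]
tcp_rot: [-3.141, 0.001, 2.973]
contact_force: [0.8, 0.8, 0.8]
grip_width: 54.5
```

```bash
python3 -m handwheel '[[[0,0,0],[0,0,0]],[[0,0,0],[0,0,0]],[[0,0,0],[0,0,0]],[[0,0,20],[0,0,0]],[[0,0,40],[0,0,0]],[[0,0,20],[0,0,0]],[[30,44,0],[0,0,0]],[[38,56,0],[0,0,0]],[[38,56,0],[0,0,0]],[[38,56,0],[0,0,0]],[[26,38,0],[0,0,0]],[[12,16,0],[0,0,0]]]' 0 && python3 -m handwheel '[[[0,0,-10],[0,0,0]],[[0,0,-35],[0,0,0]],[[0,0,-27],[0,0,0]],[[0,0,-10],[0,0,0]],[[0,0,0],[0,0,0]],[[0,0,0],[0,0,0]]]'
python3 - <<'E'
from h import *
c=capture("side"); cv2.imwrite("pics/s2.png",cv2.resize(c["img"][110:350,200:460,::-1],None,fx=2,fy=2))
E
```

```text
time: 8.75
tool_pos: [605.3, -70.7, 187.6]
tcp_rot: [3.141, -0.0, 2.976]
contact_force: [0.5, -0.3, -0.1]
grip_width: 91.7
time: 9.5
tool_pos: [604.9, -73.7, 107.0]
tcp_rot: [-3.141, 0.002, 2.972]
contact_force: [0.3, -0.9, 0.7]
grip_width: 92.1
```

View pics/s2.png

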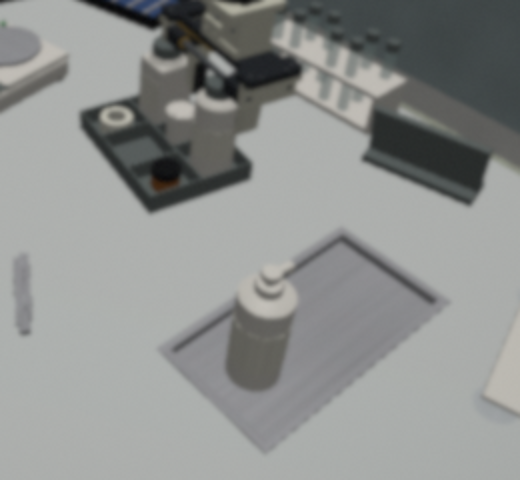

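The pump bottle stands well on the tray. Some rows passed 62.5 mm and were clipped, so I correct the TCP by (+8.5, +13.5) before closing.

```bash
python3 -m handwheel '[[[8.5,13.5,-3],[0,0,0]],[[0,0,0],[0,0,0]],[[0,0,0],[0,0,0]]]' && python3 -m handwheel '[[[0,0,0],[0,0,0]],[[0,0,0],[0,0,0]],[[0,0,0],[0,0,0]],[[0,0,0],[0,0,0]],[[0,0,0],[0,0,0]]]' 1
```

```text
time: 9.93
tool_pos: [613.0, -59.0, 102.8]
tcp_rot: [-3.142, -0.0, 2.974]
contact_force: [0.3, -0.3, 0.4]
grip_width: 91.9
time: 10.55
tool_pos: [612.9, -59.5, 102.9]
tcp_rot: [3.141, 0.0, 2.973]
contact_force: [-0.2, 0.9, -0.2]
grip_width: 55.1
```

```bash
python3 -m handwheel '[[[0,0,8],[0,0,0]],[[0,0,20],[0,0,0]],[[0,0,27],[0,0,0]],[[0,-15,15],[0,0,0]],[[-2,-30,0],[0,0,0]],[[-2,-42,0],[0,0,0]],[[-2,-42,0],[0,0,0]],[[-2,-42,0],[0,0,0]],[[-2,-40,0],[0,0,0]],[[-2,-30,0],[0,0,0]],[[0,-15,0],[0,0,0]],[[0,-6,0],[0,0,0]]]' && python3 -m handwheel '[[[0,0,-10],[0,0,0]],[[0,0,-20],[0,0,0]],[[0,0,-20],[0,0,0]],[[0,0,-14],[0,0,0]],[[0,0,-6],[0,0,0]],[[0,0,-2],[0,0,0]],[[0,0,0],[0,0,0]],[[0,0,0],[0,0,0]]]'
```

```text
time: 12.05
tool_pos: [600.5, -322.2, 172.4]
tcp_rot: [3.141, -0.001, 2.972]
contact_force: [0.9, 0.7, -1.3]
grip_width: 55.1
time: 13.05
tool_pos: [601.1, -321.8, 101.5]
tcp_rot: [-3.141, 0.001, 2.973]
contact_force: [-0.1, -0.4, -2.3]
grip_width: 55.3
```

```bash
python3 -m handwheel '[[[0,0,-1.5],[0,0,0]],[[0,0,0],[0,0,0]]]' && python3 -m handwheel '[[[0,0,0],[0,0,0]],[[0,0,0],[0,0,0]],[[0,0,0],[0,0,0]],[[0,0,20],[0,0,0]],[[0,0,40],[0,0,0]],[[0,0,24],[0,0,0]],[[4,30,0],[0,0,0]],[[4,55,0],[0,0,0]],[[4,60,0],[0,0,0]],[[4,60,0],[0,0,0]],[[4,60,0],[0,0,0]],[[4,60,0],[0,0,0]]]' 0 && python3 -m handwheel '[[[4,40,0],[0,0,0]],[[4,19,0],[0,0,0]],[[1,0,0],[0,0,0]],[[0,0,0],[0,0,0]]]'
python3 - <<'E'
from h import *
c=capture("wrist"); save(c,"w2")
for n,q in [("sq",(634.5,62,132)),("sqb",(634.5,62,108))]: print(n,proj(c,q).round())
c=capture("side"); cv2.imwrite("pics/s3.png",c["img"][110:350,200:460,::-1])
print(get_obs()["tool_pos"])
a=np.hstack([cv2.imread("pics/w2.png")[:240],cv2.imread("pics/s3.png")]);cv2.imwrite("pics/c3.png",a)
E
```

```text
time: 13.3
tool_pos: [601.5, -321.8, 100.8]
tcp_rot: [-3.141, 0.002, 2.973]
contact_force: [0.1, 1.3, 5.3]
grip_width: 54.9
time: 14.8
tool_pos: [624.8, 5.4, 183.3]
tcp_rot: [3.142, 0.0, 2.973]
contact_force: [0.3, 0.7, 0.7]
grip_width: 91.8
time: 15.3
tool_pos: [634.0, 60.8, 183.1]
tcp_rot: [-3.141, -0.0, 2.971]
contact_force: [-0.1, 0.5, -0.2]
grip_width: 91.8
sq [257. 204.]
sqb [257. 193.]
[633.94671832  60.71619909 183.25338898]
```

View pics/c3.png

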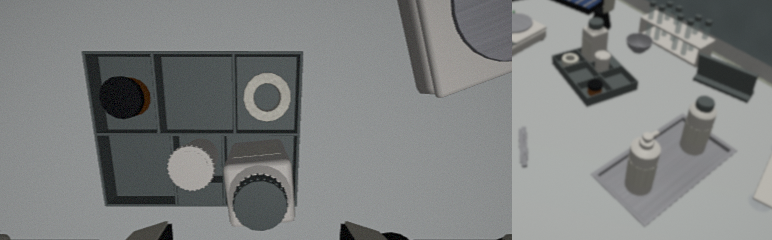

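The wrist view puts the square cap at (261,203), where I predicted (257,204), with its faces nearly square to the jaws. Both bottles stand on the tray. Next I grasp the square bottle.

```bash
python3 -m handwheel '[[[0.5,1,-15],[0,0,0]],[[0,0,-35],[0,0,0]],[[0,0,-28],[0,0,0]],[[0,0,-10],[0,0,0]],[[0,0,0],[0,0,0]],[[0,0,0],[0,0,0]]]' && python3 -m handwheel '[[[0,0,0],[0,0,0]],[[0,0,0],[0,0,0]],[[0,0,0],[0,0,0]],[[0,0,0],[0,0,0]],[[0,0,0],[0,0,0]]]' 1
```

```text
time: 16.15
tool_pos: [635.2, 63.4, 96.5]
tcp_rot: [3.141, 0.002, 2.973]
contact_force: [0.5, 0.1, -0.5]
grip_width: 91.8
time: 16.77
tool_pos: [634.4, 63.5, 95.4]
tcp_rot: [3.141, 0.0, 2.973]
contact_force: [0.0, 0.2, -0.0]
grip_width: 54.1
```

```bash
python3 -m handwheel '[[[0,0,8],[0,0,0]],[[0,0,22],[0,0,0]],[[0,0,35],[0,0,0]],[[-5,-15,25],[0,0,0]],[[-15,-30,0],[0,0,0]],[[-20,-42,0],[0,0,0]],[[-20,-45,0],[0,0,0]],[[-20,-45,0],[0,0,0]],[[-20,-45,0],[0,0,0]],[[-15,-45,0],[0,0,0]],[[-3.5,-42,0],[0,0,0]],[[0,-35,0],[0,0,0]]]' && python3 -m handwheel '[[[0,-25,0],[0,0,0]],[[0,-12,0],[0,0,0]],[[0,-5.5,0],[0,0,0]],[[0,0,-15],[0,0,0]],[[0,0,-25],[0,0,0]],[[0,0,-25],[0,0,0]],[[0,0,-17],[0,0,0]],[[0,0,-7],[0,0,0]],[[0,0,-3],[0,0,0]],[[0,0,0],[0,0,0]],[[0,0,0],[0,0,0]]]'
```

```text
time: 18.27
tool_pos: [515.3, -282.2, 185.8]
tcp_rot: [-3.142, 0.0, 2.972]
contact_force: [0.8, 0.5, -1.9]
grip_width: 54.4
time: 19.65
tool_pos: [516.2, -323.3, 94.0]
tcp_rot: [-3.141, 0.001, 2.973]
contact_force: [0.3, 0.2, -2.9]
grip_width: 54.1
```

```bash
python3 -m handwheel '[[[0,0,-2],[0,0,0]],[[0,0,0],[0,0,0]]]' && python3 -m handwheel '[[[0,0,0],[0,0,0]],[[0,0,0],[0,0,0]],[[0,0,0],[0,0,0]],[[0,0,20],[0,0,0]],[[0,0,40],[0,0,0]],[[0,0,30],[0,0,0]],[[10,30,0],[0,0,0]],[[16,54,0],[0,0,0]],[[16,54,0],[0,0,0]],[[16,54,0],[0,0,0]],[[16,54,0],[0,0,0]],[[16,54,0],[0,0,0]]]' 0 && python3 -m handwheel '[[[8,26,0],[0,0,0]],[[0,0,-20],[0,0,0]],[[0,0,-20],[0,0,0]],[[0,0,0],[0,0,0]],[[0,0,0],[0,0,0]]]'
python3 - <<'E'
from h import *
c=capture("wrist"); save(c,"w4")
print(proj(c,(614,3,64)).round(),proj(c,(624,3,64)).round(),proj(c,(614,13,64)).round())
for r in spot_in("pot","wrist")[:2]: print(r["score"],w(c,r["xyz"]).round(1))
c=capture("side"); cv2.imwrite("pics/s4.png",c["img"][110:350,200:460,::-1])
a=np.hstack([cv2.imread("pics/w4.png")[:240],cv2.imread("pics/s4.png")]);cv2.imwrite("pics/c4.png",a)
E
```

```text
time: 19.9
tool_pos: [516.5, -323.5, 93.4]
tcp_rot: [-3.14, 0.002, 2.973]
contact_force: [-1.9, 1.3, 7.6]
grip_width: 54.6
time: 21.4
tool_pos: [606.2, -21.2, 181.3]
tcp_rot: [3.142, 0.0, 2.973]
contact_force: [1.3, -0.9, 0.3]
grip_width: 92.4
time: 22.02
tool_pos: [614.3, 2.9, 142.0]
tcp_rot: [3.141, 0.001, 2.973]
contact_force: [-0.7, -0.1, 1.0]
grip_width: 92.1
[255. 191.] [257. 203.] [268. 189.]
0.78 [6.138e+02 3.000e-01 6.550e+01]
```

View pics/c4.png

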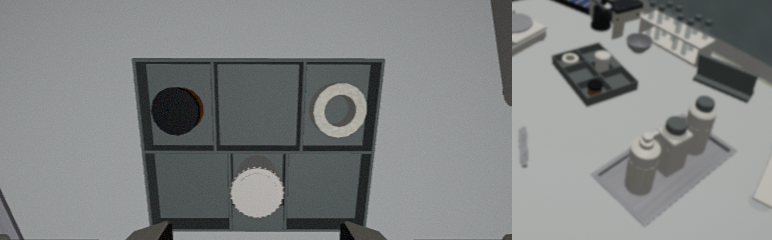

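All three bottles stand upright in a row on the tray. The pot lid is at (257,192), where I predicted (255,191). Next I pick the pot.

```bash
python3 -m handwheel '[[[0,1,-25],[0,0,0]],[[0,0,-35],[0,0,0]],[[0,0,-18],[0,0,0]],[[0,0,-5],[0,0,0]],[[0,0,0],[0,0,0]],[[0,0,0],[0,0,0]]]' && python3 -m handwheel '[[[0,0,0],[0,0,0]],[[0,0,0],[0,0,0]],[[0,0,0],[0,0,0]],[[0,0,0],[0,0,0]],[[0,0,0],[0,0,0]],[[0,0,0],[0,0,0]]]' 1 && python3 -m handwheel '[[[0,0,10],[0,0,0]],[[0,0,25],[0,0,0]],[[0,0,35],[0,0,0]],[[-5,15,30],[0,0,0]],[[-10,30,0],[0,0,0]],[[-15,42,0],[0,0,0]],[[-16,45,0],[0,0,0]],[[-16,45,0],[0,0,0]],[[-16,45,0],[0,0,0]],[[-12,35,0],[0,0,0]],[[-7,22,0],[0,0,0]],[[-3,12,0],[0,0,0]]]' && python3 -m handwheel '[[[0,0,0],[0,0,0]],[[0,0,0],[0,0,0]]]'
python3 - <<'E'
from h import *
c=capture("wrist"); save(c,"w5")
t=np.linspace(0,6.28,9)[:-1]
for a in t[::2]: print(proj(c,(514.2+56*np.cos(a),295.3+56*np.sin(a),58)).round())
c2=capture("side"); cv2.imwrite("pics/s5.png",c2["img"][60:300,130:390,::-1])
a=np.hstack([cv2.imread("pics/w5.png")[:240],cv2.imread("pics/s5.png")]);cv2.imwrite("pics/c5.png",a)
t=[proj(c2,(514.2+56*np.cos(a),295.3+56*np.sin(a),58))-[130,60] for a in np.linspace(0,6.28,5)[:-1]];print("side",np.round(t))
E
```

```text
time: 22.92
tool_pos: [614.7, 3.9, 59.6]
tcp_rot: [3.141, 0.002, 2.973]
contact_force: [0.8, 0.4, -0.3]
grip_width: 92.1
time: 23.68
tool_pos: [613.9, 4.0, 58.3]
tcp_rot: [3.142, -0.0, 2.973]
contact_force: [-0.2, 0.2, -0.5]
grip_width: 40.2
time: 25.18
tool_pos: [513.4, 296.2, 158.9]
tcp_rot: [3.141, 0.0, 2.974]
contact_force: [0.6, -0.0, -0.9]
grip_width: 40.4
time: 25.42
tool_pos: [514.3, 294.1, 158.4]
tcp_rot: [-3.141, 0.0, 2.972]
contact_force: [-0.7, 0.3, -1.4]
grip_width: 39.9
[267. 241.]
[321. 173.]
[245. 118.]
[193. 193.]
side [[88. 67.]
 [63. 65.]
 [55. 78.]
 [82. 80.]]
```

View pics/c5.png

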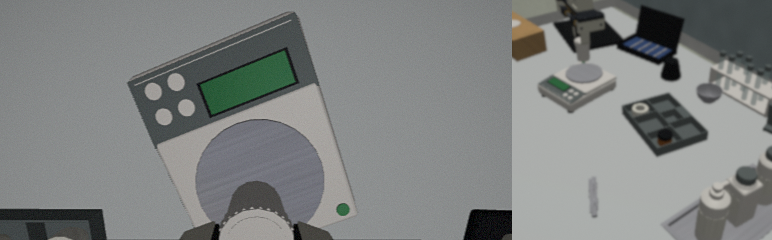

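The pan edges in the wrist view are at (195,193), (325,175) and (247,119). That puts the pan about 2.5 mm further in +y than I had predicted. I lower the pot with that correction.

```bash
python3 -m handwheel '[[[0.5,2.5,-12],[0,0,0]],[[0,0,-20],[0,0,0]],[[0,0,-10],[0,0,0]],[[0,0,-3],[0,0,0]],[[0,0,0],[0,0,0]],[[0,0,0],[0,0,0]]]' && python3 -m handwheel '[[[0,0,-1.5],[0,0,0]],[[0,0,0],[0,0,0]]]'
```

```text
time: 26.28
tool_pos: [514.7, 297.7, 113.9]
tcp_rot: [3.141, 0.001, 2.973]
contact_force: [0.1, 0.4, -0.9]
grip_width: 40.2
time: 26.52
tool_pos: [514.6, 297.6, 112.2]
tcp_rot: [3.141, 0.001, 2.973]
contact_force: [0.0, -0.4, 1.0]
grip_width: 40.2
```

```bash
python3 -m handwheel '[[[0,0,0],[0,0,0]],[[0,0,0],[0,0,0]],[[0,0,0],[0,0,0]],[[0,0,20],[0,0,0]],[[0,0,30],[0,0,0]],[[0,0,25],[0,0,0]],[[0,-30,0],[0,0,0]],[[0,-50,0],[0,0,0]],[[0,-55,0],[0,0,0]],[[0,-55,0],[0,0,0]],[[0,-55,0],[0,0,0]],[[0,-55,0],[0,0,0]]]' 0
python3 - <<'E'
from h import *
c=capture("top"); cv2.imwrite("pics/t6.png",cv2.resize(c["img"][130:260,80:220,::-1],None,fx=4,fy=4,interpolation=cv2.INTER_CUBIC))
for q in [(515,297,58),(514.6,297.6,118)]: print(((proj(c,q)-[80,130])*4).round())
E
```

```text
time: 28.02
tool_pos: [514.2, -4.2, 187.0]
tcp_rot: [3.141, 0.0, 2.973]
contact_force: [0.8, 0.4, 0.1]
grip_width: 91.6
[183. 209.]
[152. 197.]
```

View pics/t6.png

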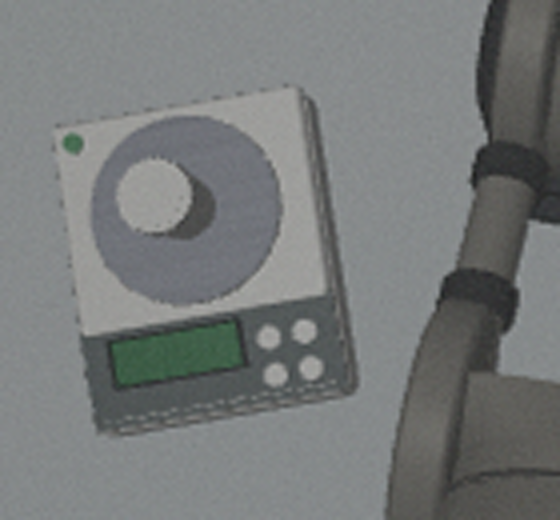

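The pot stands upright on the pan with its lid at (155,197). Correcting for height, that is about 1 mm from the pan centre at (187,209). Now I return the bottles, square first.

```bash
python3 -m handwheel '[[[0,-55,0],[0,0,0]],[[0,-55,0],[0,0,0]],[[1,-55,0],[0,0,0]],[[1,-55,0],[0,0,0]],[[0,-55,0],[0,0,0]],[[0,-35,0],[0,0,0]],[[0,-10,0],[0,0,0]],[[0,0,0],[0,0,0]],[[0,0,0],[0,0,0]]]'
```

```text
time: 29.2
tool_pos: [516.6, -320.9, 186.9]
tcp_rot: [3.141, -0.0, 2.974]
contact_force: [0.7, 0.4, 0.2]
grip_width: 91.8
```

```bash
python3 -m handwheel '[[[0,-2,-15],[0,0,0]],[[0,0,-35],[0,0,0]],[[0,0,-30],[0,0,0]],[[0,0,-13],[0,0,0]],[[0,0,0],[0,0,0]],[[0,0,0],[0,0,0]]]' && python3 -m handwheel '[[[0,0,0],[0,0,0]],[[0,0,0],[0,0,0]],[[0,0,0],[0,0,0]],[[0,0,0],[0,0,0]],[[0,0,0],[0,0,0]]]' 1
```

```text
time: 29.95
tool_pos: [517.1, -324.8, 95.0]
tcp_rot: [-3.141, 0.002, 2.973]
contact_force: [0.4, -0.4, 0.6]
grip_width: 91.7
time: 30.58
tool_pos: [516.4, -324.4, 93.9]
tcp_rot: [3.141, 0.0, 2.973]
contact_force: [0.7, -0.4, 1.0]
grip_width: 54.5
```

```bash
python3 -m handwheel '[[[0,0,8],[0,0,0]],[[0,0,22],[0,0,0]],[[0,0,35],[0,0,0]],[[0,10,25],[0,0,0]],[[0,25,0],[0,0,0]],[[0,40,0],[0,0,0]],[[10,45,0],[0,0,0]],[[20,45,0],[0,0,0]],[[20,45,0],[0,0,0]],[[20,45,0],[0,0,0]],[[20,45,0],[0,0,0]],[[15,40,0],[0,0,0]]]' && python3 -m handwheel '[[[10,30,0],[0,0,0]],[[3,15,0],[0,0,0]],[[0,2.5,0],[0,0,0]],[[0,0,-15],[0,0,0]],[[0,0,-25],[0,0,0]],[[0,0,-10],[0,0,0]],[[0,0,0],[0,0,0]],[[0,0,0],[0,0,0]]]'
```

```text
time: 32.08
tool_pos: [621.9, 17.2, 184.0]
tcp_rot: [3.142, 0.0, 2.973]
contact_force: [0.1, -1.3, -1.8]
grip_width: 54.2
time: 33.08
tool_pos: [634.9, 62.6, 134.6]
tcp_rot: [3.141, 0.001, 2.972]
contact_force: [-0.3, 0.1, -2.3]
grip_width: 54.6
```

```bash
python3 -m handwheel '[[[0,0.5,-12],[0,0,0]],[[0,0,-15],[0,0,0]],[[0,0,-8],[0,0,0]],[[0,0,-3.5],[0,0,0]],[[0,0,0],[0,0,0]],[[0,0,0],[0,0,0]]]' && python3 -m handwheel '[[[0,0,-1],[0,0,0]],[[0,0,0],[0,0,0]]]'
```

```text
time: 33.83
tool_pos: [634.5, 63.4, 96.0]
tcp_rot: [-3.142, 0.001, 2.973]
contact_force: [-2.3, 0.2, 5.4]
grip_width: 54.2
time: 34.08
tool_pos: [634.7, 63.5, 96.0]
tcp_rot: [3.142, 0.002, 2.973]
contact_force: [-3.4, -0.6, 10.9]
grip_width: 54.6
```

```bash
python3 -m handwheel '[[[0,0,0],[0,0,0]],[[0,0,0],[0,0,0]],[[0,0,0],[0,0,0]],[[0,0,20],[0,0,0]],[[0,0,40],[0,0,0]],[[0,0,30],[0,0,0]],[[-4,-30,0],[0,0,0]],[[-4,-55,0],[0,0,0]],[[-4,-60,0],[0,0,0]],[[-4,-60,0],[0,0,0]],[[-4,-60,0],[0,0,0]],[[-4,-60,0],[0,0,0]]]' 0 && python3 -m handwheel '[[[-4,-40,0],[0,0,0]],[[-4,-20,0],[0,0,0]],[[-1.5,0,0],[0,0,0]],[[0,0,0],[0,0,0]]]'
python3 - <<'E'
from h import *
c=capture("side"); cv2.imwrite("pics/s7.png",cv2.resize(c["img"][110:350,200:460,::-1],None,fx=2,fy=2))
E
```

```text
time: 35.58
tool_pos: [610.1, -263.4, 184.1]
tcp_rot: [3.141, 0.0, 2.973]
contact_force: [0.9, 0.2, 0.3]
grip_width: 91.5
time: 36.08
tool_pos: [601.2, -319.7, 184.4]
tcp_rot: [3.141, -0.0, 2.974]
contact_force: [0.5, 0.2, -0.7]
grip_width: 91.3
```

View pics/s7.png

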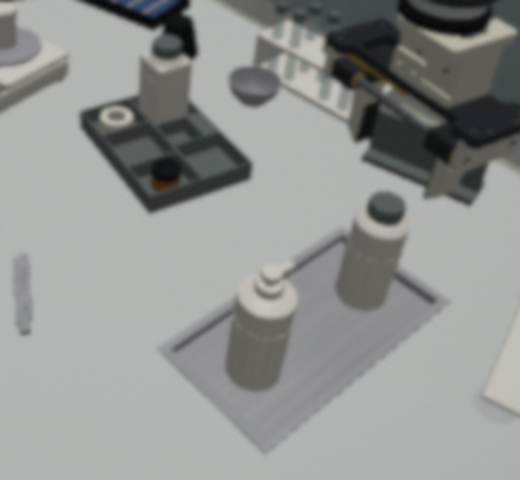

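The square bottle is back upright in its cell. Now the screw bottle.

```bash
python3 -m handwheel '[[[0,-2,-15],[0,0,0]],[[0,0,-35],[0,0,0]],[[0,0,-23],[0,0,0]],[[0,0,-10],[0,0,0]],[[0,0,0],[0,0,0]],[[0,0,0],[0,0,0]]]' && python3 -m handwheel '[[[0,0,0],[0,0,0]],[[0,0,0],[0,0,0]],[[0,0,0],[0,0,0]],[[0,0,0],[0,0,0]],[[0,0,0],[0,0,0]]]' 1 && python3 -m handwheel '[[[0,0,8],[0,0,0]],[[0,0,20],[0,0,0]],[[0,0,27],[0,0,0]],[[0,15,15],[0,0,0]],[[2,30,0],[0,0,0]],[[2,42,0],[0,0,0]],[[2,42,0],[0,0,0]],[[2,42,0],[0,0,0]],[[2,40,0],[0,0,0]],[[2,30,0],[0,0,0]],[[0,15,0],[0,0,0]],[[0,6,0],[0,0,0]]]' && python3 -m handwheel '[[[0,0,-10],[0,0,0]],[[0,0,-15],[0,0,0]],[[0,0,-5],[0,0,0]],[[0,0,0],[0,0,0]],[[0,0,0],[0,0,0]]]'
```

```text
time: 36.88
tool_pos: [601.5, -323.7, 102.5]
tcp_rot: [-3.141, 0.002, 2.973]
contact_force: [-0.2, 1.4, 0.4]
grip_width: 91.5
time: 37.5
tool_pos: [601.0, -323.3, 101.5]
tcp_rot: [3.141, 0.0, 2.973]
contact_force: [0.5, 1.2, 0.9]
grip_width: 54.6
time: 39.0
tool_pos: [612.6, -60.6, 171.3]
tcp_rot: [-3.141, -0.0, 2.974]
contact_force: [-0.8, -1.2, -2.2]
grip_width: 54.9
time: 39.62
tool_pos: [613.1, -61.8, 141.6]
tcp_rot: [3.142, 0.001, 2.972]
contact_force: [-0.3, -0.0, -1.2]
grip_width: 55.2
```

```bash
python3 -m handwheel '[[[0,1.5,-12],[0,0,0]],[[0,0,-15],[0,0,0]],[[0,0,-8],[0,0,0]],[[0,0,-3],[0,0,0]],[[0,0,0],[0,0,0]],[[0,0,0],[0,0,0]]]' && python3 -m handwheel '[[[0,0,-0.5],[0,0,0]],[[0,0,0],[0,0,0]]]'
```

```text
time: 40.38
tool_pos: [613.1, -60.0, 103.5]
tcp_rot: [3.142, 0.0, 2.973]
contact_force: [0.9, -0.0, -1.0]
grip_width: 54.7
time: 40.62
tool_pos: [613.3, -60.0, 103.4]
tcp_rot: [3.142, 0.001, 2.973]
contact_force: [-0.1, 0.2, 2.1]
grip_width: 54.7
```

```bash
python3 -m handwheel '[[[0,0,0],[0,0,0]],[[0,0,0],[0,0,0]],[[0,0,0],[0,0,0]],[[0,0,20],[0,0,0]],[[0,0,40],[0,0,0]],[[0,0,24],[0,0,0]],[[-22,-32,0],[0,0,0]],[[-34,-50,0],[0,0,0]],[[-34,-50,0],[0,0,0]],[[-34,-50,0],[0,0,0]],[[-34,-50,0],[0,0,0]],[[-24,-34,0],[0,0,0]]]' 0 && python3 -m handwheel '[[[0,0,0],[0,0,0]],[[0,0,0],[0,0,0]]]'
```

```text
time: 42.12
tool_pos: [429.2, -328.0, 186.9]
tcp_rot: [-3.141, -0.0, 2.971]
contact_force: [-0.3, 0.0, -0.4]
grip_width: 91.6
time: 42.38
tool_pos: [431.0, -325.6, 186.8]
tcp_rot: [3.141, -0.0, 2.972]
contact_force: [-0.5, -0.1, 0.1]
grip_width: 91.7
```

```bash
python3 -m handwheel '[[[0,-0.5,-15],[0,0,0]],[[0,0,-35],[0,0,0]],[[0,0,-20],[0,0,0]],[[0,0,-8],[0,0,0]],[[0,0,0],[0,0,0]],[[0,0,0],[0,0,0]]]' && python3 -m handwheel '[[[0,0,0],[0,0,0]],[[0,0,0],[0,0,0]],[[0,0,0],[0,0,0]],[[0,0,0],[0,0,0]],[[0,0,0],[0,0,0]]]' 1 && python3 -m handwheel '[[[0,0,8],[0,0,0]],[[0,0,20],[0,0,0]],[[0,0,27],[0,0,0]],[[5,15,15],[0,0,0]],[[10,30,0],[0,0,0]],[[15,42,0],[0,0,0]],[[15,42,0],[0,0,0]],[[15,42,0],[0,0,0]],[[15,42,0],[0,0,0]],[[15,42,0],[0,0,0]],[[14,40,0],[0,0,0]],[[10,30,0],[0,0,0]]]' && python3 -m handwheel '[[[5,15,0],[0,0,0]],[[0,0,-10],[0,0,0]],[[0,0,-15],[0,0,0]],[[0,0,-5],[0,0,0]],[[0,0,0],[0,0,0]],[[0,0,0],[0,0,0]]]'
```

```text
time: 43.12
tool_pos: [431.4, -326.7, 109.6]
tcp_rot: [-3.141, 0.001, 2.973]
contact_force: [-0.1, 0.1, -0.1]
grip_width: 91.7
time: 43.75
tool_pos: [430.9, -326.3, 108.9]
tcp_rot: [3.141, 0.0, 2.973]
contact_force: [0.1, 1.6, 0.5]
grip_width: 54.1
time: 45.25
tool_pos: [544.6, 1.4, 178.6]
tcp_rot: [3.141, -0.001, 2.974]
contact_force: [-0.0, -0.2, -2.9]
grip_width: 54.2
time: 46.0
tool_pos: [550.1, 13.0, 149.1]
tcp_rot: [3.142, 0.001, 2.972]
contact_force: [-0.1, 0.7, -2.9]
grip_width: 54.5
```

```bash
python3 -m handwheel '[[[0,1,-12],[0,0,0]],[[0,0,-15],[0,0,0]],[[0,0,-8],[0,0,0]],[[0,0,-3],[0,0,0]],[[0,0,0],[0,0,0]],[[0,0,0],[0,0,0]]]' && python3 -m handwheel '[[[0,0,-0.5],[0,0,0]],[[0,0,0],[0,0,0]]]'
```

```text
time: 46.75
tool_pos: [550.0, 14.5, 111.0]
tcp_rot: [3.142, 0.0, 2.973]
contact_force: [-0.4, -0.1, -1.0]
grip_width: 54.2
time: 47.0
tool_pos: [550.2, 14.5, 110.9]
tcp_rot: [3.141, 0.001, 2.973]
contact_force: [-0.4, 0.2, 4.2]
grip_width: 54.1
```

Contact with the floor. I release, lift and move clear, then check.

```bash
python3 -m handwheel '[[[0,0,0],[0,0,0]],[[0,0,0],[0,0,0]],[[0,0,0],[0,0,0]],[[0,0,20],[0,0,0]],[[0,0,40],[0,0,0]],[[0,0,40],[0,0,0]],[[-10,-30,0],[0,0,0]],[[-20,-50,0],[0,0,0]],[[-20,-50,0],[0,0,0]],[[-20,-50,0],[0,0,0]],[[-10,-30,0],[0,0,0]],[[0,0,0],[0,0,0]]]' 0 && python3 -m handwheel '[[[0,0,0],[0,0,0]],[[0,0,0],[0,0,0]]]'
python3 - <<'E'
from h import *
c=capture("top"); b=cv2.imread("pics/top0.png")
f=lambda i:cv2.resize(i[105:205,190:305],None,fx=3.4,fy=3.4,interpolation=cv2.INTER_CUBIC)
cv2.imwrite("pics/t8.png",np.hstack([f(b),f(np.ascontiguousarray(c["img"][...,::-1]))]))
c=capture("side"); cv2.imwrite("pics/s8.png",cv2.resize(c["img"][100:300,130:430,::-1],None,fx=2.4,fy=2.4))
E
```

```text
time: 48.5
tool_pos: [469.2, -197.4, 210.2]
tcp_rot: [-3.141, -0.0, 2.969]
contact_force: [-0.6, -0.1, -0.0]
grip_width: 91.7
time: 48.75
tool_pos: [470.2, -194.4, 210.3]
tcp_rot: [3.141, -0.0, 2.974]
contact_force: [-0.1, -0.8, 0.3]
grip_width: 91.5
```

View pics/t8.png

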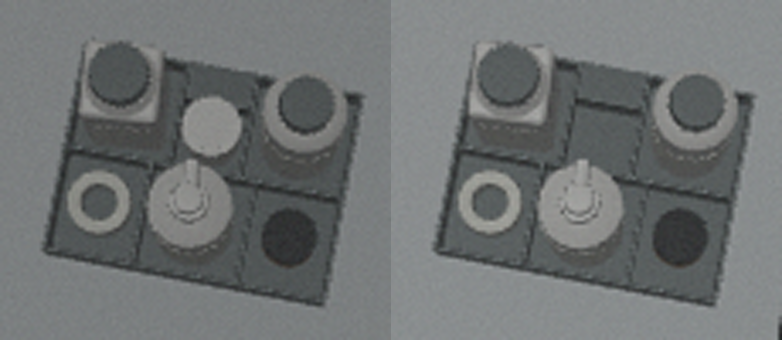

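View pics/s8.png

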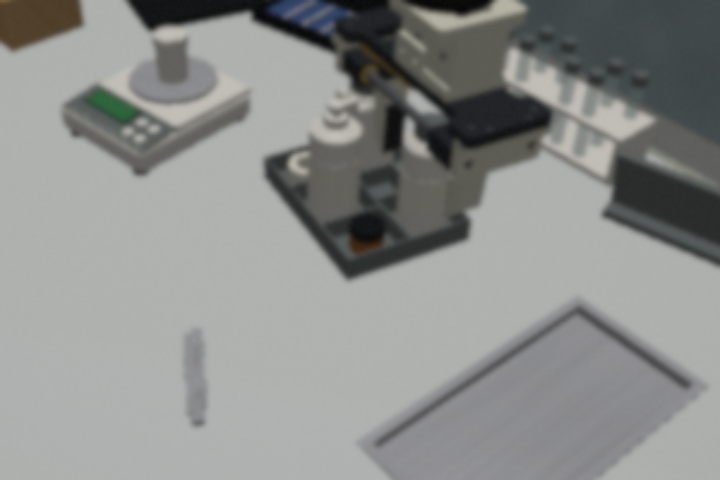

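The before and after top views match to within a pixel or two for all three bottles, the tape and the jar. Pump head: (188,203) before, (579-391=188,203) after. Screw cap: (306,104) before, (305,102) after. The pot stands upright on the pan and the gripper is clear.

```bash
python3 -c "
from h import *
print(bot.close_job())"
```

```text
the job is handed in; nothing more can be done
None
```

I finished the task and handed it in at about 49 s on the robot's clock. No verdict was reported, so success is judged from my own checks.

I stood the pump, screw and square bottles in a row on the steel tray and set the pot on the balance pan. Then I returned the square, screw and pump bottles to their own cells.

- **Bottles, tape and jar:** the top pictures before and after match within 1–2 crop pixels, about 1–2 mm. All three bottles are upright in their cells, and the tape roll and little jar have not moved.
- **Pot:** it stood upright about 1 mm from the pan centre in the top picture taken after release. The last side picture still shows it upright there.
- **Robot:** the gripper is open and clear of everything, with contact force near zero.

**What went off:**
- One travel move was clipped by the per-row limit and stopped about 14 mm short in y. I corrected it before closing the jaws.
- The grip width read 1–2 mm under the nominal size on the round bottles and the pot.

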